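Release and remove the snap-in battery cover

TASK

The batteries in the small grey instrument unit are due for a change. Press the spring tab on its front inward, gently (it breaks if pushed with more than 25 N), and keep it pressed until the cover's front edge has sprung up by itself; only then take the cover by its fin, lift it off and lay it the right way up inside the aluminium tray. Leave the dropper bottle, the round resin mount and the glass dish where they are.

Things in the scene. Friction and masses are not known exactly. Their poses are not given: they have to be found in the camera images.
- unit: Grey plastic instrument unit fixed to the bench, a box 110 (x) x 90 (y) x 54 (z) mm; foot flanges make it 116 mm over y. Origin: centre of its underside, z up. Its -x face, roughly towards the robot, is the front and has a 30 mm wide spring tab in its middle, flexing straight inward, with a press pad on a stem. Over 25 N on unit or tab is damage.
- tab_root (a point): Fixed point of the unit in the front wall's outer face, behind the press pad (unit x -55, y 0, z 38 mm). The pad, 24 (y) x 16 (z) mm, is centred in front of it. Its outer face stands 9.5 to 22.5 mm out from the wall (-x): adjustable, different each time, not reported, so find it by touch. It gives towards unit +x: 3 N at first, 2 N more per mm.
- pin_point (a point): Fixed point inside the unit by the hook and two spring pins (x -42.5, z 34 mm). The hook frees the cover after 4 to 6 mm of pad travel, at 11 to 15 N; hard stop at 8 mm, about 19 N. With the tab held in, the pins take about 1 s to raise the cover's front edge 9 mm. Then it stays up without the tab; let go sooner, the hook catches again.
- cover: Loose grey cover, 100 g: plate 99 (x) x 79 (y) x 4 mm lying flush in the unit's top, 1.5 mm play to the 4 mm walls. Origin: centre of the plate's underside, at unit (0, 0, 50 mm) when shut; axes as the unit's. Two legs at x -39 to -48, y +-22 reach 16 mm below the plate, so on a flat floor it rests on legs and rear edge, tilted 0.17 rad.
- fin_top (a point): Middle of the top of the cover's upright grip fin (cover x +6, y 0, z +28 mm). The fin is 44 (x) x 14 (y) x 24 (z) mm: grip it across y from above. Once sprung, the cover (tilted about 0.09 rad) lifts straight up.
- cover_front (a point): Middle of the cover's front top edge (cover x -49.5, y 0, z +4 mm). At unit z = 54 mm when shut, about 63 mm when sprung.
- tray: Aluminium parts tray fixed on the bench, open-topped, 160 (x) x 160 (y) mm outside, walls 4 mm thick and 12 mm high. Origin: centre of its underside, z up.
- dropper: Brown glass dropper bottle, 33 mm in diameter, 102 mm high, standing loose to the unit's left (+y). Origin: centre of its underside.
- mount: Round resin section mount, 30 mm in diameter, 17 mm high, loose to the unit's right (-y). Origin: centre of its underside.
- dish: Small open glass dish, 60 mm in diameter, 13 mm high, loose behind the unit (+x). Origin: centre of its underside.
Things that resemble listed ones, but are neither listed nor needed, are in the scene too. What is shaped like the cover but blue or purple is not meant.

How it is judged:
By the outcome, as a careful person would: the job done as asked, in the order asked, and still so for the second after the job is handed in, with the robot touching nothing.
It also fails if it takes over 64 s, if anything falls off the work surface, if the arm or the gripper's body presses on something with over 40 N, if the wrist force passes 120 N, or if a joint passes its speed limit or range.

ROBOT

A 6-joint arm with a two-finger parallel gripper is mounted at the origin on a cart in front of the work surface, level with it; the furniture and walls round the work are solid. World frame = base frame: x ahead of the robot, y to its left, z up, the work surface at z = 0. Lengths are in m, angles in rad, forces in N, time in s.
With the tool pointing down it reaches from about 0.35 to 0.775 m from the base axis. Payload 7.3 kg.
Tool frame: the origin (TCP) lies between the finger pads; the fingertips stand r.tcp_to_tips ahead of it and the grasp point (between the pads) lies 6 mm ahead of it (r.tcp_to_tips is the distance from the TCP to the fingertips, in m); z points along the fingers, y is the line along which they close (so a half turn about z gives the same grasp; the last joint's range is limited). The gripper opens to 92 mm and grips with 3 to 60 N. Pads are 19 mm wide; open, the fingers measure 130 mm over their backs; the gripper's body (75 mm by 190 mm) begins 47 mm behind the grasp point.
Start: joints at [-1.275, 0.342, 1.524, -0, 1.275, -0.146], TCP at [0.224, -0.475, 0.252] pointing down, gripper open.
Joint ranges: [-2.53, 2.53], [-0.77, 2.02], [0.04, 2.7], [-1, 4.14], [0.28, 2.66], [-3.11, 3.11]. Speed limits (rad/s): [2.57, 2.57, 3.14, 3.14, 3.14, 3.14].

INTERFACE

Orientations are given as [roll, pitch, yaw] about the fixed x, y, z axes, in that order (R = Rz(yaw) Ry(pitch) Rx(roll)).
In Python, from cell import r, cams gives the robot as it stands. The module is installed in compiled form; this text tells all that it offers.
- The arm moves only by the shell command python3 -m pendant 'ROWS' [OPENING] [FORCE]. ROWS is JSON, one flat list of numbers, 6 for each row, row after row: the shift along the tool's x, y, z in units of 25 mm (1.0 is 25 mm), then the turn, a rotation vector about the tool's x, y, z in units of 5 degrees (1.0 is 5 degrees). In form: [dx, dy, dz, wx, wy, wz, dx, dy, dz, wx, wy, wz, ...]. A call has 1 to 5 rows; each row shifts and turns the commanded pose from where the row before left it, along the tool's axes as they then stand; what a row does not reach is not made up. A row lasts 1/8 s, in which the tool goes at most 62.5 mm and 10.7 degrees, less where a joint would pass 70% of its speed; a pose out of reach is approached as far as the arm can. A call is refused whole if a number of a shift passes 1 or a number of a turn 1, either way. A call with a gripper value outside its range is refused whole. OPENING is the opening, from 0 (shut) to 1 (fully open), set as the call begins (- or left out, the last holds). The fingers move at their own pace and stop on an object; FORCE is the grip in N (left out, the last holds). Time passes only in rows, so rows that do not move let the fingers close. It gives the time, the measured TCP pose, the force, the opening and the grip force at its end, in the units of the state.
- r.read_state(): the state, without advancing time (a new reading comes with each control period).
- cams.camera(name): name is "scene" or "top" or "wrist"; returns a dict with "pixels" (384x512x3 uint8, red, green, blue), "camera_matrix" (3x3 intrinsics, pixels), "rvec" (rotation vector, rad) and "tvec" (3), from world to camera coordinates, as OpenCV has them. Camera axes: x right, y down, z forward; pixel columns grow to the right and rows downward; lengths in m; the calibration is good to about 2 mm. A picture is of the moment at which its call begins. There is no depth.
- r.hand_in(): hands the job in; it is judged then, once.
The state is a dict: "clock": time; "joints": joint angles; "qvel": joint speeds; "tau": joint torques, N m; "tool_pos": TCP position; "orientation": TCP orientation; "wrist_force": force on the tool from outside, world axes, zero at the start; "moment": the same for the moment, N m; "grip_width": opening from 0.0 (shut) to 1.0 (fully open); "finger_force": force on a finger pad.
Only numpy, scipy, OpenCV 4.12 (cv2) and the standard library are available. Lean on these libraries where they do the work, as an engineer would, in place of code of your own. Each camera call takes 0.05 s, during which the arm holds its last target. There are 200 camera calls.

## Working session

There is one attempt and no reset: what is moved stays moved. The work goes in short steps, Python scripts to look and compute and a shell command to move; the robot and the scene stay as the last step left them, time stands still between calls to the robot, and variables do not carry over. Pictures are saved under pics/ and viewed, at most 14 in all, crops included, and the job is handed in when it is done.

```bash
mkdir -p pics
python3 - <<'E'
from cell import r,cams
import cv2,numpy as np
for n in ("scene","top"):
    c=cams.camera(n); cv2.imwrite(f"pics/{n}0.png",cv2.resize(c["pixels"][:,:,::-1],(800,600),interpolation=cv2.INTER_CUBIC))
    np.savez(f"{n}0.npz",**c)
    print(n,c["camera_matrix"].tolist(),c["rvec"],c["tvec"])
print(r.read_state(),r.tcp_to_tips)
E
```

```text
scene [[352.747186512543, 0.0, 249.28799448063526], [0.0, 352.747186512543, 189.3867344860431], [0.0, 0.0, 1.0]] [ 1.72238561 -2.18004159  0.54117156] [0.19858557 0.52637662 0.87737756]
top [[376.5441481541281, 0.0, 256.02004338903976], [0.0, 376.5441481541281, 191.3318591060555], [0.0, 0.0, 1.0]] [ 2.10175611 -2.12277005  0.22187543] [0.05168702 0.57527306 0.85654077]
{'clock': 0.1, 'joints': array([-1.27499692e+00,  3.42672113e-01,  1.52493194e+00, -1.16190207e-05,
        1.27541735e+00, -1.46024127e-01]), 'qvel': array([ 0.00166019, -0.00048385, -0.00160978,  0.00055047,  0.00096796,
       -0.00208498]), 'tau': array([ 1.25599741e-03, -4.32001233e+01, -2.44697589e+01,  7.19156116e-02,
        5.26074786e-02, -3.00604938e-05]), 'tool_pos': array([ 0.22438986, -0.47425571,  0.2511009 ]), 'orientation': array([-3.14017749e+00, -1.96898888e-04,  4.41826788e-01]), 'wrist_force': array([-0.53101774, -0.10647241, -0.27088887]), 'moment': array([-0.0656559 , -0.02699204,  0.04422615]), 'finger_force': 0.0, 'grip_width': 0.9992934148675938} 0.025
```

View pics/scene0.png

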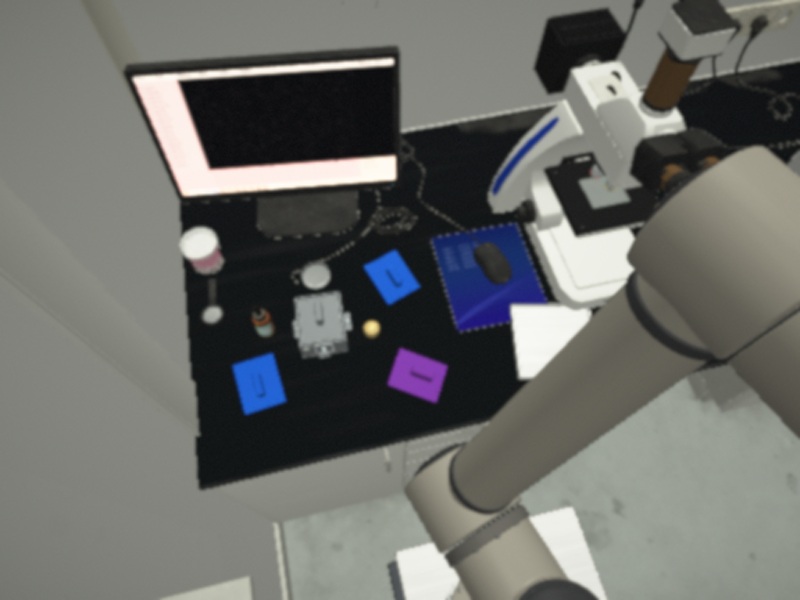

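View pics/top0.png

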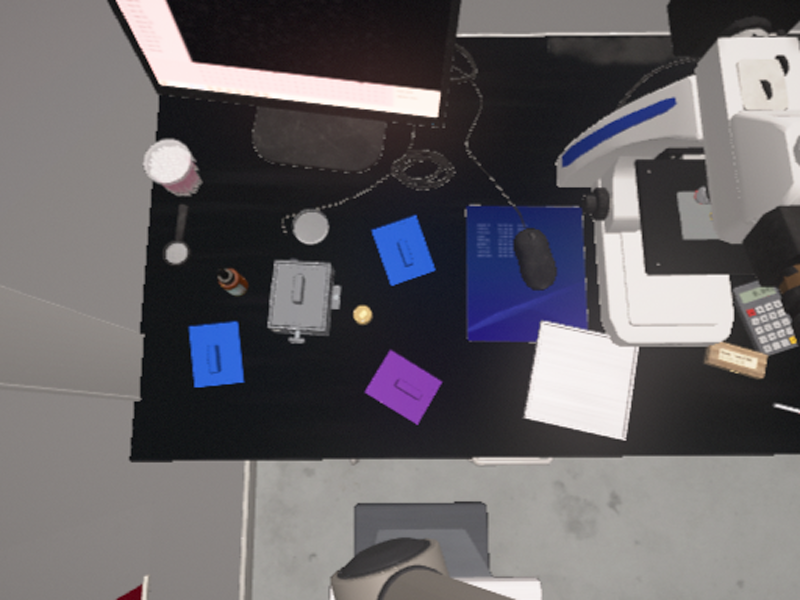

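The scene view shows the grey unit at (320,322), with blue decoys at (258,384) and (392,277) and a purple one at (417,374). In the top view the unit is at (300,297) with its press pad at (297,338). The dropper is at (232,281), the mount at (362,314) and the dish at (310,227). The only square that could be the tray is the pale one at (580,380). Next I measure these and check crops.

```bash
cat > h.py <<'E'
import numpy as np,cv2
def ray(c,uv):
    R=cv2.Rodrigues(c["rvec"])[0]; o=-R.T@np.ravel(c["tvec"])
    p=cv2.undistortPoints(np.float64(uv).reshape(-1,1,2),c["camera_matrix"],None).reshape(-1,2)
    return o,np.c_[p,np.ones(len(p))]@R
def onz(c,uv,z):
    o,d=ray(c,uv); return o+d*((z-o[2])/d[:,2:])
def proj(c,P): return cv2.projectPoints(np.float64(P).reshape(-1,3),c["rvec"],c["tvec"],c["camera_matrix"],None)[0].reshape(-1,2)
E
python3 - <<'E'
from h import *
c=dict(np.load("top0.npz")); im=c["pixels"]; np.set_printoptions(precision=4,suppress=True)
hsv=cv2.cvtColor(im,cv2.COLOR_RGB2HSV); k=512/800
def blob(mask,seed,z):
    n,l=cv2.connectedComponents(mask.astype(np.uint8)); L=l[int(seed[1]*k),int(seed[0]*k)]
    cs,_=cv2.findContours((l==L).astype(np.uint8),cv2.RETR_EXTERNAL,cv2.CHAIN_APPROX_NONE)
    p=max(cs,key=len).reshape(-1,2); w=onz(c,p,z)[:,:2]
    print(seed,"n",(l==L).sum(),"px",p.min(0),p.max(0),"rect",cv2.minAreaRect((w*1000).astype(np.float32)))
g=(hsv[...,2]>60)
blob(g,(580,380),0.012); blob(g,(300,310),0.054); blob(g,(310,227),0.006); blob(g,(362,314),0.017); blob(g&(hsv[...,1]>80),(225,280),0.05)
a=im[155:225,140:250]; b=im[195:290,325:415]
s=lambda a:cv2.resize(a,(400*a.shape[1]//a.shape[0],400),interpolation=cv2.INTER_CUBIC)
o=np.hstack([s(a)[:, :],s(b)])[:, :, ::-1]; o=cv2.resize(o,(800,int(o.shape[0]*800/o.shape[1])));cv2.imwrite("pics/crop1.png",o); print(o.shape)
E
```

```text
(580, 380) n 30173 px [297  13] [511 284] rect ((700.0747680664062, -446.4871520996094), (504.091552734375, 845.1959838867188), 34.41828536987305)
(300, 310) n 1998 px [171 165] [218 219] rect ((576.5463256835938, 196.55996704101562), (111.94717407226562, 134.68907165527344), 85.5489501953125)
(310, 227) n 443 px [187 133] [210 156] rect ((714.8441772460938, 197.32310485839844), (62.99111557006836, 61.49303436279297), 6.98634147644043)
(362, 314) n 139 px [226 195] [238 207] rect ((560.4500122070312, 107.0825424194336), (30.497623443603516, 31.079872131347656), 89.99525451660156)
(225, 280) n 185834 px [0 0] [511 383] rect ((629.7366943359375, 46.67108154296875), (1409.04833984375, 974.7503051757812), 89.43787384033203)
(318, 800, 3)
```

View pics/crop1.png

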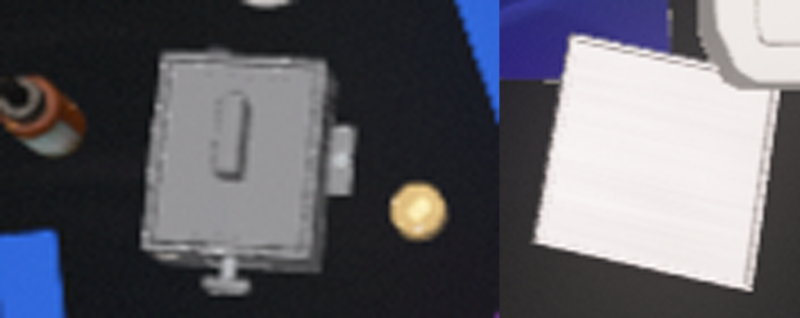

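The left crop confirms the unit: grey cover, fin at (232,137), pad at (227,285). The right crop is the only tray candidate, a pale brushed square with a rim line, corners at about (572,35), (535,242), (752,290) and (779,92). The microscope base overlaps its top right corner in this view.

Run:
```python
from h import *
c=dict(np.load("top0.npz")); np.set_printoptions(precision=4,suppress=True)
A=lambda p:(np.array(p,float)+.5)/4.544+[140,155]-.5
B=lambda p:((np.array(p,float)+.5)-[499.4,0])/3.349+[325,195]-.5
t=onz(c,B([(572,35),(535,242),(752,290),(779,92)]),.012)[:,:2]
print("tray",t,np.linalg.norm(np.roll(t,-1,0)-t,axis=1),t.mean(0),t[[0,2]].mean(0))
e=np.diff(t,axis=0); print(np.degrees(np.arctan2(e[:,1],e[:,0])))
u=onz(c,A([(163,53),(143,245),(305,257),(327,62)]),.054)[:,:2]
print("unit",u,np.linalg.norm(np.roll(u,-1,0)-u,axis=1),u.mean(0)); e=np.diff(u,axis=0); print(np.degrees(np.arctan2(e[:,1],e[:,0])))
print("fin",onz(c,A([(238,92),(221,172),(231,137)]),.078)); print("pad",onz(c,A([(205,283),(247,290),(228,291)]),.046))
print("drop cap",onz(c,A([(5,82)]),.102),"scope edge",onz(c,B([(720,85)]),.03))
print("cam",ray(c,[[0,0]])[0])
```

```text
tray [[ 0.5478 -0.1836]
 [ 0.3939 -0.1473]
 [ 0.358  -0.3036]
 [ 0.5028 -0.3369]] [0.1581 0.1604 0.1485 0.1597] [ 0.4506 -0.2429] [ 0.4529 -0.2436]
[ 166.7051 -102.9205  -12.935 ]
unit [[0.6427 0.2455]
 [0.5364 0.2525]
 [0.5291 0.1659]
 [0.6367 0.1557]] [0.1065 0.0869 0.1081 0.09  ] [0.5862 0.2049]
[176.2067 -94.8429  -5.4051]
fin [[0.614  0.1998 0.078 ]
 [0.5708 0.2076 0.078 ]
 [0.5896 0.2028 0.078 ]]
pad [[0.5168 0.2203 0.046 ]
 [0.5128 0.1977 0.046 ]
 [0.5123 0.2079 0.046 ]]
drop cap [[0.6143 0.316  0.102 ]] scope edge [[ 0.5062 -0.2864  0.03  ]]
cam [0.3864 0.048  0.9569]
```

Tray sides come out at about 160 mm, centre (0.453, -0.244), yaw about -13°. Unit top is about 107 x 89 mm, centre (0.586, 0.205), yaw about -5°. The pad's outer face is near x 0.513. All of this agrees with the given sizes and reach. Next I go over to the unit and refine with the wrist camera.

```bash
python3 -m pendant '[0.69,-0.72,0,0,0,1, 0.62,-0.79,0,0,0,1, 0.55,-0.84,0,0,0,1, 0.47,-0.88,0,0,0,1, 0.39,-0.92,0,0,0,1]' 0 10
python3 -m pendant '[0.31,-0.95,0,0,0,1, 0.23,-0.97,0,0,0,0, 0.23,-0.97,0,0,0,0, 0.23,-0.97,0,0,0,0, 0.23,-0.97,0,0,0,0]'
python3 -m pendant '[0.23,-0.97,0,0,0,0, 0.23,-0.97,0,0,0,0, 0.23,-0.97,0,0,0,0, 0.23,-0.97,0,0,0,0, 0.23,-0.97,0,0,0,0]'
python3 -m pendant '[0.23,-0.97,0,0,0,0, 0.23,-0.97,0,0,0,0, 0.23,-0.97,0,0,0,0, 0.23,-0.97,0,0,0,0, 0.23,-0.97,0,0,0,0]'
python3 -m pendant '[0.23,-0.97,0,0,0,0, 0.23,-0.97,0,0,0,0, 0.23,-0.97,0,0,0,0, 0.23,-0.97,0,0,0,0, 0.23,-0.97,0,0,0,0]'
python3 - <<'E'
from cell import r,cams
import cv2,numpy as np
c=cams.camera("wrist"); cv2.imwrite("pics/w1.png",cv2.resize(c["pixels"][:,:,::-1],(800,600),interpolation=cv2.INTER_CUBIC)); np.savez("w1.npz",**c)
s=r.read_state(); print(s["clock"],s["tool_pos"],s["orientation"],s["joints"])
E
```

```text
clock: 0.72
tool_pos: [0.2631, -0.3546, 0.2514]
orientation: [-3.141, 0.0, 0.002]
wrist_force: [0.5, -0.6, 0.4]
grip_width: 0.503
finger_force: 0.0
clock: 1.35
tool_pos: [0.3015, -0.2361, 0.2515]
orientation: [-3.141, 0.0, -0.082]
wrist_force: [0.1, 1.2, -0.3]
grip_width: 0.007
finger_force: 0.0
clock: 1.98
tool_pos: [0.34, -0.1176, 0.2515]
orientation: [-3.141, 0.0, -0.082]
wrist_force: [-0.1, -0.8, 0.3]
grip_width: 0.005
finger_force: 0.0
clock: 2.6
tool_pos: [0.3786, 0.0008, 0.2515]
orientation: [3.142, 0.0, -0.082]
wrist_force: [0.3, -0.3, 0.2]
grip_width: 0.003
finger_force: 0.0
clock: 3.22
tool_pos: [0.4171, 0.1193, 0.2514]
orientation: [3.141, 0.001, -0.082]
wrist_force: [-0.1, 0.0, 0.1]
grip_width: 0.005
finger_force: 0.0
3.275 [0.41785973 0.12121489 0.2514496 ] [-3.14008848e+00 -2.88033610e-05 -8.12309715e-02] [1.04815385e-01 1.76704622e-01 1.75245424e+00 1.57298941e-03
 1.21212766e+00 1.75629072e+00]
```

View pics/w1.png

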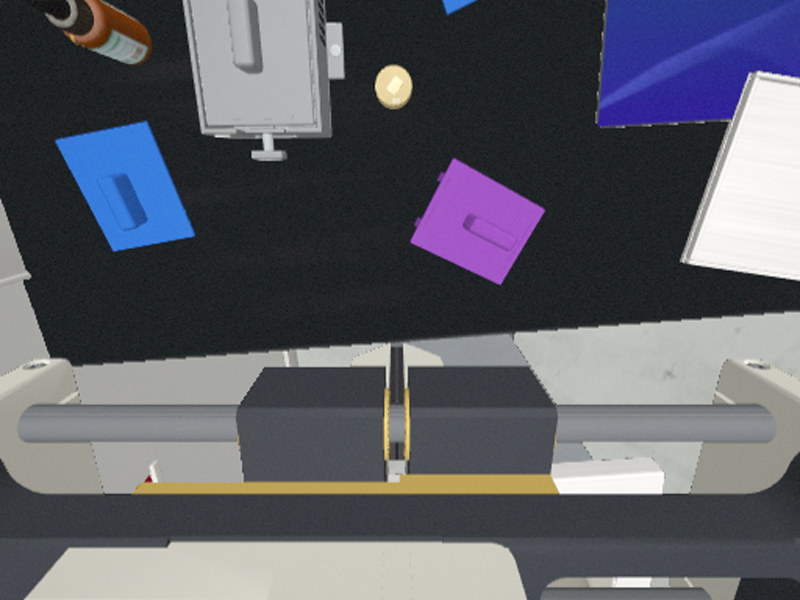

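The wrist view shows the unit's front at (265,130), the pad at (268,154), the fin at (243,35) and the mount at (393,87). The real tray's wall is visible at (690,250). The unit is cut off at the top, so I move closer for a full view.

```bash
python3 -m pendant '[0.3,-0.87,0,0,0,0, 0.3,-0.87,0,0,0,0, 0.3,-0.87,0,0,0,0, 0.3,-0.87,0,0,0,0, 0,0,0,0,0,0]' >/dev/null
python3 - <<'E'
from cell import r,cams
import cv2,numpy as np
c=cams.camera("wrist"); np.savez("w2.npz",**c)
a=c["pixels"][0:190,150:400]; print(a.shape)
cv2.imwrite("pics/w2.png",cv2.resize(a[:,:,::-1],(750,570),interpolation=cv2.INTER_CUBIC))
s=r.read_state(); print(s["clock"],s["tool_pos"],s["orientation"])
E
```

```text
(190, 250, 3)
3.95 [0.4538146  0.20253935 0.25115398] [ 3.14069299e+00  1.15665658e-03 -8.07112742e-02]
```

View pics/w2.png

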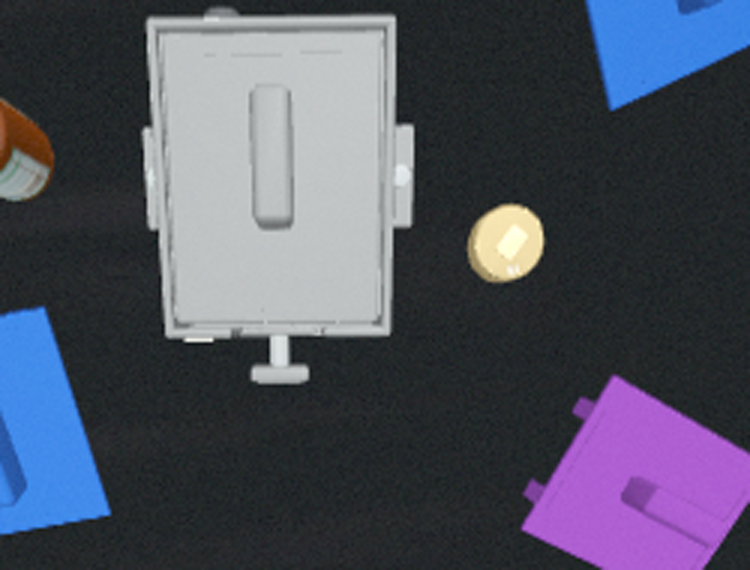

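The crop shows the unit rim corners at (147,17), (396,15), (391,336) and (167,338). The fin top runs from (272,85) to (273,225), and the pad from (251,375) to (308,375).

Run:
```python
from h import *
c=dict(np.load("w2.npz")); np.set_printoptions(precision=4,suppress=True)
A=lambda p:(np.array(p,float)+.5)/3+[150,0]-.5
u=onz(c,A([(147,17),(396,15),(391,336),(167,338)]),.054)[:,:2]
print(u,np.linalg.norm(np.roll(u,-1,0)-u,axis=1),u.mean(0)); e=np.roll(u,-1,0)-u; print(np.degrees(np.arctan2(e[:,1],e[:,0])))
f=onz(c,A([(271,85),(272,220),(249,150),(291,150)]),.078); print("fin",f,f[:2].mean(0))
p=onz(c,A([(251,368),(308,367),(280,367),(280,383)]),.046);print("pad",p)
```

```text
[[0.6415 0.2469]
 [0.6349 0.1591]
 [0.5262 0.1666]
 [0.5326 0.2546]] [0.0881 0.109  0.0882 0.1091] [0.5838 0.2068]
[-94.2892 176.0694  85.8118  -4.0184]
fin [[0.6107 0.2047 0.078 ]
 [0.5692 0.2084 0.078 ]
 [0.5918 0.2141 0.078 ]
 [0.5906 0.1998 0.078 ]] [0.59   0.2065 0.078 ]
pad [[0.5181 0.2234 0.046 ]
 [0.5166 0.2002 0.046 ]
 [0.5175 0.2116 0.046 ]
 [0.5112 0.2122 0.046 ]]
```

```bash
python3 -m pendant '[0,-0.54,0.8,0,0,0, 0,0,1,0,0,0, 0,0,1,0,0,0, 0,0,1,0,0,0, 0,0,1,0,0,0]' >/dev/null
python3 -m pendant '[0,0,1,0,0,0, 0,0,1,0,0,0, 0,0,1,0,0,0, 0.5,0,0,0,0,0, 0,0,0,0,0,0]'
python3 -m pendant '[0.3,0,0,0,0,0, 0,0,0,0,0,0, 0,0,0,0,0,0]'
```

```text
clock: 5.2
tool_pos: [0.4695, 0.2147, 0.0577]
orientation: [-3.141, -0.002, -0.083]
wrist_force: [-0.6, -0.2, 0.4]
grip_width: 0.006
finger_force: 0.0
clock: 5.58
tool_pos: [0.4752, 0.2146, 0.057]
orientation: [-3.142, -0.0, -0.082]
wrist_force: [-0.1, 0.6, 0.1]
grip_width: 0.004
finger_force: 0.0
```

```bash
python3 -m pendant '[0.16,0,0.04,0,0,0, 0.16,0,0,0,0,0, 0.08,0,0,0,0,0, 0.08,0,0,0,0,0, 0,0,0,0,0,0]'
python3 -m pendant '[0.04,0,0,0,0,0, 0.04,0,0,0,0,0, 0,0,0,0,0,0]'|sed -n '2p;4p'
python3 -m pendant '[0.04,0,0,0,0,0, 0.04,0,0,0,0,0, 0,0,0,0,0,0]'|sed -n '2p;4p'
```

```text
clock: 6.2
tool_pos: [0.4873, 0.2135, 0.0557]
orientation: [3.142, -0.0, -0.082]
wrist_force: [0.1, -0.5, 0.7]
grip_width: 0.006
finger_force: 0.0
tool_pos: [0.4892, 0.2134, 0.0557]
wrist_force: [-0.3, -0.2, -0.6]
tool_pos: [0.4912, 0.2132, 0.0557]
wrist_force: [0.4, -0.8, 0.2]
```

```bash
python3 -m pendant '[0.04,0,0,0,0,0, 0.04,0,0,0,0,0, 0,0,0,0,0,0]'|sed -n '2p;4p'
python3 -m pendant '[0.04,0,0,0,0,0, 0.04,0,0,0,0,0, 0,0,0,0,0,0]'|sed -n '2p;4p'
python3 -m pendant '[0.04,0,0,0,0,0, 0.04,0,0,0,0,0, 0,0,0,0,0,0]'|sed -n '2p;4p'
```

```text
tool_pos: [0.4932, 0.213, 0.0557]
wrist_force: [-0.1, 0.6, 0.0]
tool_pos: [0.4952, 0.2129, 0.0557]
wrist_force: [0.4, -0.7, 0.5]
tool_pos: [0.4972, 0.2127, 0.0557]
wrist_force: [1.2, -0.3, -0.5]
```

```bash
python3 -m pendant '[0.04,0,0,0,0,0, 0.04,0,0,0,0,0, 0,0,0,0,0,0]'|sed -n '2p;4p'
python3 -m pendant '[0.04,0,0,0,0,0, 0.04,0,0,0,0,0, 0,0,0,0,0,0]'|sed -n '2p;4p'
python3 -m pendant '[0.04,0,0,0,0,0, 0.04,0,0,0,0,0, 0,0,0,0,0,0]'|sed -n '2p;4p'
```

```text
tool_pos: [0.4992, 0.2126, 0.0557]
wrist_force: [-0.9, 0.2, -0.2]
tool_pos: [0.5004, 0.2125, 0.0556]
wrist_force: [-3.8, 0.5, 1.8]
tool_pos: [0.5015, 0.2124, 0.0556]
wrist_force: [-6.3, 2.0, 4.7]
```

```bash
python3 -m pendant '[0.04,0,0,0,0,0, 0.04,0,0,0,0,0, 0,0,0,0,0,0]'|sed -n '2p;4p'
python3 -m pendant '[0.04,0,0,0,0,0, 0.04,0,0,0,0,0, 0,0,0,0,0,0]'|sed -n '2p;4p'
```

```text
tool_pos: [0.5028, 0.2123, 0.0555]
wrist_force: [-8.9, 1.7, 6.9]
tool_pos: [0.5045, 0.2121, 0.0555]
wrist_force: [-11.1, 2.1, 7.3]
```

```bash
python3 -m pendant '[0.04,0,-0.02,0,0,0, 0.02,0,-0.02,0,0,0, 0,0,0,0,0,0]'|sed -n '2p;4p'
python3 -m pendant '[0.03,0,0,0,0,0, 0,0,0,0,0,0]'|sed -n '2p;4p'
```

```text
tool_pos: [0.505, 0.212, 0.0558]
wrist_force: [-11.3, 2.7, 3.7]
tool_pos: [0.5055, 0.212, 0.0558]
wrist_force: [-13.0, 2.4, 5.0]
```

```bash
python3 -m pendant '[0.04,0,-0.01,0,0,0, 0,0,0,0,0,0]'|sed -n '2p;4p'
python3 -m pendant '[0.03,0,-0.01,0,0,0, 0,0,0,0,0,0]'|sed -n '2p;4p'
python3 -m pendant '[0,0,0,0,0,0, 0,0,0,0,0,0, 0,0,0,0,0,0, 0,0,0,0,0,0, 0,0,0,0,0,0]'|sed -n '2p;4p'
python3 -m pendant '[0,0,0,0,0,0, 0,0,0,0,0,0, 0,0,0,0,0,0, 0,0,0,0,0,0, 0,0,0,0,0,0]'|sed -n '2p;4p'
python3 - <<'E'
from cell import r,cams
import cv2,numpy as np
o=[]
c=cams.camera("wrist");np.savez("w3.npz",**c); o.append(cv2.resize(c["pixels"][:,:,::-1],(400,300)))
c=cams.camera("scene");np.savez("s3.npz",**c); o.append(cv2.resize(c["pixels"][175:235,170:250,::-1],(400,300),interpolation=cv2.INTER_CUBIC))
cv2.imwrite("pics/p3.png",np.hstack(o)); print(r.read_state()["clock"])
E
```

```text
tool_pos: [0.5061, 0.2119, 0.0558]
wrist_force: [-13.8, 4.5, 4.6]
tool_pos: [0.5064, 0.2119, 0.0559]
wrist_force: [-14.0, 3.3, 3.6]
tool_pos: [0.5064, 0.2119, 0.0559]
wrist_force: [-13.4, 3.0, 3.8]
tool_pos: [0.5064, 0.2119, 0.0559]
wrist_force: [-13.9, 4.8, 2.9]
12.425
```

View pics/p3.png

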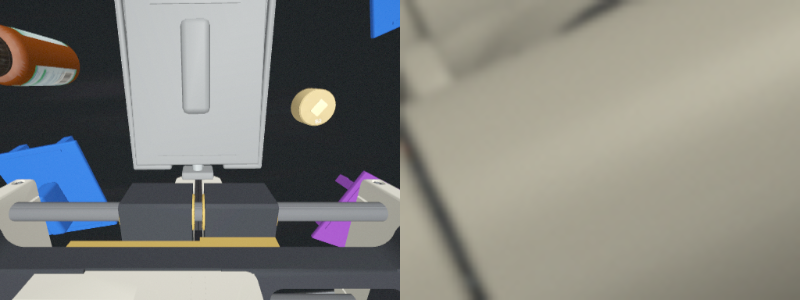

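The wrist view shows the fin at (195,65) and the cover's front edge near (198,165) with the tab pressed. The arm blocks the scene view. I check the edge height in a crop.

Run:
```python
from h import *
c=dict(np.load("w3.npz")); np.set_printoptions(precision=1,suppress=True)
a=-.072;R=np.array([[np.cos(a),-np.sin(a)],[np.sin(a),np.cos(a)]]);U=np.array([.584,.207])
P=lambda x,y,z:[*(U+R@[x,y]),z]
q=lambda L:(proj(c,L)-[130,0]+.5)*[750/250,3]
print("shut",q([P(-.0495,y,.054) for y in(.0395,0,-.0395)]).tolist())
print("sprung",q([P(-.0495,y,.063) for y in(.0395,0,-.0395)]).tolist())
print("fin shut",q([P(x,0,.078) for x in(-.016,.028)]).tolist(),"sprung",q([P(-.016-.0025,0,.0825),P(.0255,0,.0785)]).tolist())
cv2.imwrite("pics/c3.png",cv2.resize(c["pixels"][40:230,130:380,::-1],(750,570),interpolation=cv2.INTER_CUBIC)); print("minus 120 rows")
```

```text
shut [[147.29108954006443, 630.9455219097765], [369.68810817469347, 628.6151511743583], [592.3698592387354, 626.2817968912061]]
sprung [[132.92955690120144, 651.3030685399758], [369.5942768375586, 648.8369518122092], [606.581461225393, 646.3674749090092]]
fin shut [[366.4960592752462, 465.90548094895973], [361.72940598888033, 100.70170075580029]] sprung [[366.5525872006996, 490.90299509129346], [361.9904496351064, 123.22723598124239]]
minus 120 rows
```

View pics/c3.png

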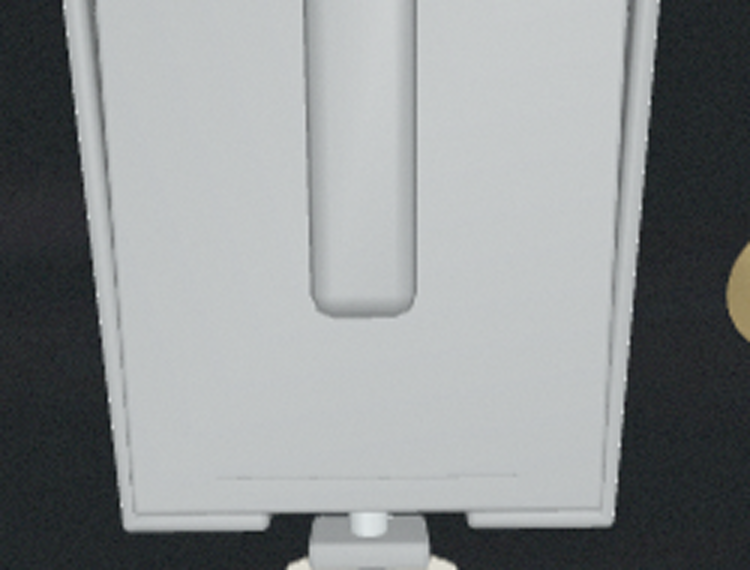

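The cover's front edge spans (133,513) to (605,507), 472 px wide. Next to the wall's 493 px that fits the sprung height and not the shut height, and the plate now overlaps the wall tops at the front. I hold a little longer, back off and rise, then check again.

```bash
python3 -m pendant '[0,0,0,0,0,0, 0,0,0,0,0,0, 0,0,0,0,0,0, 0,0,0,0,0,0, 0,0,0,0,0,0]'|sed -n '2p;4p'
python3 -m pendant '[-0.4,0,0,0,0,0, -1,0,0,0,0,0, -1,0,0,0,0,0, 0,0,-1,0,0,0, 0,0,-1,0,0,0]'|sed -n '2p;4p'
python3 -m pendant '[0,0,-1,0,0,0, 0,0,-1,0,0,0, 0,0,-1,0,0,0, 0,0,-1,0,0,0, 0,0,0,0,0,0]' 0.6 |sed -n '2p;4p'
python3 - <<'E'
from h import *
from cell import r,cams
c=cams.camera("wrist");np.savez("w4.npz",**c)
a=-.072;R=np.array([[np.cos(a),-np.sin(a)],[np.sin(a),np.cos(a)]]);U=np.array([.584,.207])
P=lambda x,y,z:[*(U+R@[x,y]),z]
m=proj(c,[P(0,0,.06)])[0].astype(int); x0,y0=max(m[0]-125,0),max(m[1]-95,0)
q=lambda L:((proj(c,L)-[x0,y0]+.5)*3).round().tolist()
for n,z in(("shut",.054),("sprung",.063)): print(n,q([P(-.0495,y,z) for y in(.0395,0,-.0395)]))
print("wall",q([P(-.055,y,.054) for y in(.045,-.045)]),"fin",q([P(-.016,0,.078),P(.028,0,.078)]))
cv2.imwrite("pics/w4.png",cv2.resize(c["pixels"][y0:y0+190,x0:x0+250,::-1],None,fx=3,fy=3,interpolation=cv2.INTER_CUBIC)); print(x0,y0,r.read_state()["clock"])
E
```

```text
tool_pos: [0.5064, 0.2119, 0.0559]
wrist_force: [-14.8, 3.2, 3.2]
tool_pos: [0.4516, 0.2165, 0.1078]
wrist_force: [0.6, -0.1, -0.1]
tool_pos: [0.4527, 0.2168, 0.2089]
wrist_force: [0.0, -0.0, -0.2]
shut [[263.0, 320.0], [379.0, 319.0], [495.0, 318.0]]
sprung [[260.0, 320.0], [379.0, 319.0], [498.0, 317.0]]
wall [[248.0, 337.0], [510.0, 334.0]] fin [[378.0, 201.0], [376.0, 33.0]]
128 0 14.35
```

View pics/w4.png

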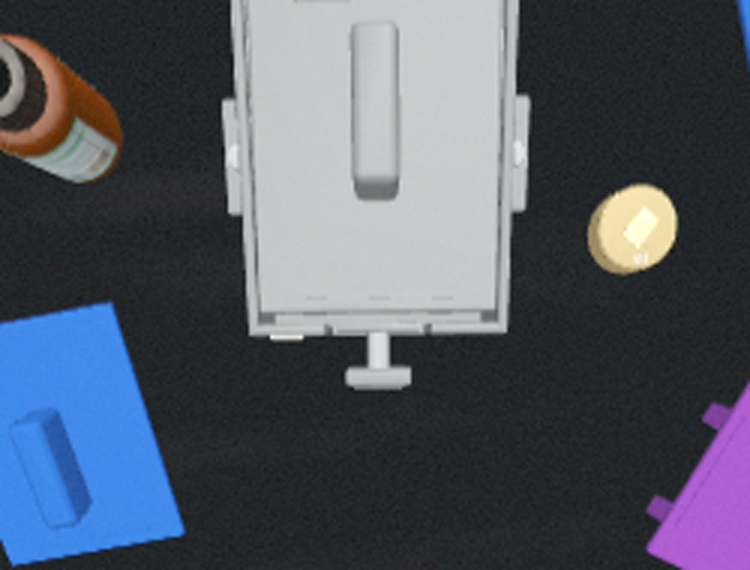

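The cover's front edge (row 310) now stands raised and set back, with the gap under it visible at rows 312 to 330, and it stays up without the tab. The fin top is centred at about (376,98), which puts it near (0.594, 0.206). Dropper and mount are undisturbed. I go to the fin.

```bash
python3 -m pendant '[0.95,-0.01,0,0,0,-0.1, 0.95,0,0,0,0,0, 0.95,0,0,0,0,0, 0.95,0,0,0,0,0, 0.95,0,0,0,0,0]'|sed -n '2p;4p'
python3 -m pendant '[0.95,0,0.6,0,0,0, 0,0,1,0,0,0, 0,0,1,0,0,0, 0,0,1,0,0,0, 0,0,0,0,0,0]'
python3 - <<'E'
from cell import r
s=r.read_state();print(s["tool_pos"],s["orientation"],s["clock"])
E
```

```text
tool_pos: [0.5701, 0.2076, 0.2053]
wrist_force: [0.4, 0.4, 0.1]
clock: 15.6
tool_pos: [0.5916, 0.2056, 0.1136]
orientation: [3.14, 0.006, -0.073]
wrist_force: [0.2, 1.0, 0.1]
grip_width: 0.602
finger_force: 0.0
[0.59157005 0.20559982 0.11363136] [ 3.13951386  0.00628286 -0.07319758] 15.6
```

```bash
python3 -m pendant '[0.08,0,0.4,0,0,0, 0,0,0.4,0,0,0, 0,0,0,0,0,0]'
```

```text
clock: 15.98
tool_pos: [0.595, 0.2059, 0.0965]
orientation: [3.141, 0.001, -0.073]
wrist_force: [0.4, 0.2, -0.0]
grip_width: 0.598
finger_force: 0.0
```

```bash
python3 -m pendant '[0,0,0.2,0,0,0, 0,0,0.16,0,0,0, 0,0,0,0,0,0]'
python3 -m pendant '[0,0,0,0,0,0, 0,0,0,0,0,0, 0,0,0,0,0,0, 0,0,0,0,0,0]' 0 20
```

```text
clock: 16.35
tool_pos: [0.5952, 0.2059, 0.0879]
orientation: [3.141, 0.0, -0.073]
wrist_force: [-0.4, 0.1, -0.1]
grip_width: 0.601
finger_force: 0.0
clock: 16.85
tool_pos: [0.5954, 0.206, 0.0882]
orientation: [3.142, -0.0, -0.073]
wrist_force: [1.0, -0.1, 0.7]
grip_width: 0.216
finger_force: 0.0
```

```bash
python3 -m pendant '[0,0,0,0,0,0, 0,0,0,0,0,0, 0,0,0,0,0,0]'|tail -3
python3 -m pendant '[0,0,-0.2,0,0,0, 0,0,-0.4,0,0,0, 0,0,-0.6,0,0,0]'
```

```text
wrist_force: [-0.5, -0.1, 1.6]
grip_width: 0.15
finger_force: 20.0
clock: 17.6
tool_pos: [0.5953, 0.2059, 0.1189]
orientation: [3.141, 0.0, -0.073]
wrist_force: [0.4, 0.4, -1.8]
grip_width: 0.153
finger_force: 20.0
```

```bash
python3 -m pendant '[0,0,-1,0,0,0, 0,0,-1,0,0,0, 0,0,-1,0,0,0, 0,0,-1,0,0,0, 0,0,-0.8,0,0,0]'
python3 - <<'E'
from h import *
t=dict(np.load("top0.npz"));s=dict(np.load("scene0.npz"));np.set_printoptions(precision=3,suppress=True)
def tri(a,b):
    o1,d1=ray(t,[np.array(a)*.64]);o2,d2=ray(s,[np.array(b)*.64]);d1,d2=d1[0],d2[0]
    k=np.linalg.lstsq(np.c_[d1,-d2],o2-o1,rcond=None)[0];p,q=o1+k[0]*d1,o2+k[1]*d2
    return (p+q)/2,np.linalg.norm(p-q)
print("stage L-near",tri((645,273),(582,232)),"stage L-far",tri((640,160),(547,165)))
print("base near-left",tri((607,335),(572,303)),"black lump left",tri((748,240),(637,160)),"arm tip",tri((560,165),(492,185)))
for z in(.1,.2,.3,.4): print(z,onz(t,np.array([(745,240),(790,290)])*.64,z)[:,:2].tolist())
E
```

```text
clock: 18.23
tool_pos: [0.5956, 0.206, 0.2407]
orientation: [-3.141, -0.002, -0.073]
wrist_force: [0.5, 0.5, -0.6]
grip_width: 0.15
finger_force: 20.0
stage L-near (array([ 0.582, -0.293,  0.181]), np.float64(0.011326198332734202)) stage L-far (array([ 0.751, -0.298,  0.177]), np.float64(0.0010908865286294138))
base near-left (array([ 0.52 , -0.297,  0.011]), np.float64(0.016096722831370442)) black lump left (array([ 0.564, -0.31 ,  0.387]), np.float64(0.00771618893554975)) arm tip (array([ 0.77 , -0.199,  0.12 ]), np.float64(0.0025020741221200623))
0.1 [[0.653758662597483, -0.47950346690424384], [0.5752159394806253, -0.5364951227387018]]
0.2 [[0.6225584589747076, -0.4179410580359906], [0.5531816468194768, -0.4682818056487268]]
0.3 [[0.5913582553519322, -0.3563786491677374], [0.5311473541583284, -0.400068488558752]]
0.4 [[0.5601580517291567, -0.2948162402994843], [0.5091130614971798, -0.33185517146877697]]
```

```bash
python3 -m pendant '[-0.15,0.5,0,0,0,0, -0.257,0.966,0,0,0,0, -0.257,0.966,0,0,0,0, -0.257,0.966,0,0,0,0, -0.257,0.966,0,0,0,0]'|sed -n '2p;4,6p'
python3 -m pendant '[-0.257,0.966,0,0,0,0, -0.257,0.966,0,0,0,0, -0.257,0.966,0,0,0,0, -0.257,0.966,0,0,0,0, -0.257,0.966,0,0,0,0]'|sed -n '2p;4,6p'
python3 -m pendant '[-0.257,0.966,0,0,0,0, -0.257,0.966,0,0,0,0, -0.257,0.966,0,0,0,0, -0.257,0.966,0,0,0,0, -0.257,0.966,0,0,0,0]'|sed -n '2p;4,6p'
python3 -m pendant '[-0.257,0.966,0,0,0,0, -0.257,0.966,0,0,0,0, 0,0,0,0,0,0.9, 0,0,0,0,0,0.86, 0,0,0,0,0,0]'
python3 - <<'E'
from cell import r,cams
import cv2,numpy as np
c=cams.camera("wrist"); np.savez("w5.npz",**c);o=[c["pixels"]]
c=cams.camera("top"); np.savez("t5.npz",**c);o.append(c["pixels"])
cv2.imwrite("pics/p5.png",np.hstack([cv2.resize(i[:,:,::-1],(400,300),interpolation=cv2.INTER_AREA) for i in o]))
s=r.read_state();print(s["tool_pos"],s["orientation"],s["clock"])
E
```

```text
tool_pos: [0.5568, 0.0978, 0.2375]
wrist_force: [-0.4, -0.5, -1.1]
grip_width: 0.149
finger_force: 20.0
tool_pos: [0.5158, -0.02, 0.2375]
wrist_force: [-0.2, 0.2, 0.0]
grip_width: 0.149
finger_force: 20.0
tool_pos: [0.4749, -0.1378, 0.2376]
wrist_force: [-0.1, -0.3, -0.7]
grip_width: 0.15
finger_force: 20.0
clock: 20.72
tool_pos: [0.459, -0.1842, 0.2377]
orientation: [-3.141, 0.001, -0.227]
wrist_force: [0.8, 0.6, -0.1]
grip_width: 0.152
finger_force: 20.0
[ 0.45940969 -0.18406012  0.23791256] [-3.14156962e+00  6.58890962e-04 -2.25309318e-01] 20.825
```

View pics/p5.png

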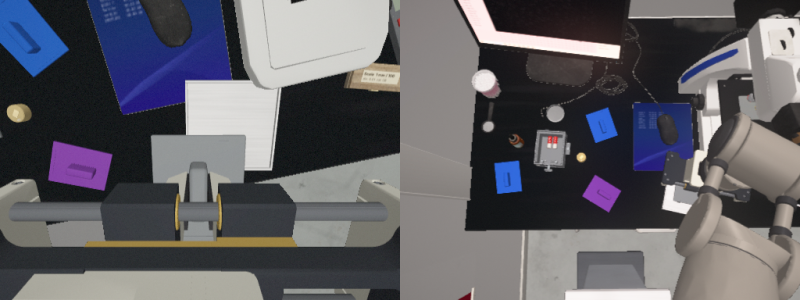

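The left picture shows the held cover at (197,155) and the tray corners at (187,80), (281,88) and (273,170). The right picture shows the unit open with its red batteries at (552,141). I refine the tray position from this view.

Run:
```python
from h import *
c=dict(np.load("w5.npz"));np.set_printoptions(precision=4,suppress=True)
t=onz(c,np.array([(187,80),(281,87),(273,170)])*1.28,.012)[:,:2]
d=np.diff(t,axis=0);print(t,np.linalg.norm(d,axis=1),np.degrees(np.arctan2(d[:,1],d[:,0])),t[[0,2]].mean(0))
g=cv2.cvtColor(c["pixels"],cv2.COLOR_RGB2GRAY)
q=proj(c,[[.5478,-.1836,.012],[.5028+.0135,-.3369-.003,.012],[.358,-.3036,.012]]);print(q/1.28)
```

```text
[[ 0.5464 -0.1852]
 [ 0.5009 -0.3329]
 [ 0.3567 -0.302 ]] [0.1546 0.1475] [-107.1228  167.9188] [ 0.4516 -0.2436]
[[185.8443  79.3812]
 [284.2668  76.3539]
 [273.7606 169.1856]]
```

```bash
python3 -m pendant '[-0.06,0.83,0,0,0,0, -0.07,0.82,0,0,0,0, 0,0,1,0,0,0, 0,0,1,0,0,0, 0,0,1,0,0,0]'|sed -n '2,6p'
python3 -m pendant '[0,0,1,0,0,0, 0,0,1,0,0,0, 0,0,1,0,0,0, 0,0,0.5,0,-0.9,0, 0,0,0,0,0,0]'
```

```text
tool_pos: [0.4473, -0.2235, 0.1624]
orientation: [3.141, -0.0, -0.225]
wrist_force: [0.6, -0.4, 0.0]
grip_width: 0.149
finger_force: 20.0
clock: 22.08
tool_pos: [0.4477, -0.2234, 0.0747]
orientation: [-3.141, 0.08, -0.225]
wrist_force: [-0.6, -0.1, -1.6]
grip_width: 0.151
finger_force: 20.0
```

Now 19 mm down to .056, then touch.

```bash
python3 -m pendant '[0,0,0.4,0,0,0, 0,0,0.3,0,0,0, 0,0,0,0,0,0]'|sed -n '2,4p'
python3 -m pendant '[0,0,0.1,0,0,0, 0,0,0.08,0,0,0, 0,0,0,0,0,0]'|sed -n '2,4p'
python3 -m pendant '[0,0,0.06,0,0,0, 0,0,0,0,0,0]'|sed -n '2,4p'
```

```text
tool_pos: [0.4457, -0.223, 0.0579]
orientation: [-3.141, 0.079, -0.227]
wrist_force: [-0.0, -0.4, -0.7]
tool_pos: [0.4459, -0.2231, 0.0538]
orientation: [3.142, 0.079, -0.227]
wrist_force: [-0.2, 0.7, -0.4]
tool_pos: [0.4457, -0.2231, 0.0522]
orientation: [3.142, 0.079, -0.227]
wrist_force: [0.1, 0.0, -1.1]
```

```bash
python3 -m pendant '[0,0,0.08,0,0,0, 0,0,0,0,0,0]'|sed -n '2,4p'
python3 -m pendant '[0,0,0.06,0,0,0, 0,0,0,0,0,0]'|sed -n '2,4p'
```

```text
tool_pos: [0.4455, -0.223, 0.0501]
orientation: [-3.142, 0.079, -0.227]
wrist_force: [0.1, 0.7, -1.9]
tool_pos: [0.4454, -0.223, 0.0487]
orientation: [3.142, 0.079, -0.227]
wrist_force: [-0.3, -0.1, -0.3]
```

```bash
python3 -m pendant '[0,0,0.06,0,0,0, 0,0,0,0,0,0]'|sed -n '2,4p'
python3 -m pendant '[0,0,0.06,0,0,0, 0,0,0,0,0,0]'|sed -n '2,4p'
```

```text
tool_pos: [0.4453, -0.223, 0.0472]
orientation: [-3.142, 0.079, -0.227]
wrist_force: [0.3, -0.2, -0.4]
tool_pos: [0.4452, -0.223, 0.0457]
orientation: [3.142, 0.079, -0.227]
wrist_force: [-0.5, 0.9, -1.0]
```

```bash
python3 -m pendant '[0,0,0.06,0,0,0, 0,0,0,0,0,0]'|sed -n '2,4p'
python3 -m pendant '[0,0,0.06,0,0,0, 0,0,0,0,0,0]'|sed -n '2,4p'
```

```text
tool_pos: [0.4453, -0.2231, 0.0451]
orientation: [3.141, 0.078, -0.227]
wrist_force: [-0.5, 1.4, 7.1]
tool_pos: [0.4453, -0.2231, 0.0449]
orientation: [3.141, 0.077, -0.227]
wrist_force: [-3.9, 3.6, 19.8]
```

Contact came at 0.045, as predicted. I relieve the pressure, release and rise.

```bash
python3 -m pendant '[0,0,-0.08,0,0,0, 0,0,0,0,0,0]'|sed -n '2,4p'
python3 -m pendant '[0,0,0,0,0,0, 0,0,0,0,0,0, 0,0,0,0,0,0, 0,0,0,0,0,0]' 0.5 |sed -n '2,6p'
python3 -m pendant '[0,0,-0.3,0,0,0, 0,0,-0.6,0,0,0, 0,0,-1,0,0,0, 0,0,-1,0,0,0, 0,0,-1,0,0,0]'|sed -n '2,6p'
python3 -m pendant '[0,0,-1,0,0,0, 0,0,-1,0,0,0, 0,0,-1,0,0,0, -1,0,0,0,0,0, 0,0,0,0,0,0]'|sed -n '1,6p'
python3 - <<'E'
from cell import r,cams
import cv2,numpy as np
o=[]
c=cams.camera("wrist"); np.savez("w6.npz",**c);o.append(c["pixels"])
c=cams.camera("top"); np.savez("t6.npz",**c);o.append(c["pixels"])
cv2.imwrite("pics/p6.png",np.hstack([cv2.resize(i[:,:,::-1],(400,300),interpolation=cv2.INTER_AREA) for i in o]))
E
```

```text
tool_pos: [0.4455, -0.2231, 0.0451]
orientation: [3.141, 0.078, -0.227]
wrist_force: [0.2, 0.7, 6.8]
tool_pos: [0.4451, -0.223, 0.0447]
orientation: [-3.142, 0.079, -0.227]
wrist_force: [-0.1, 0.3, -0.6]
grip_width: 0.485
finger_force: 0.0
tool_pos: [0.4529, -0.2248, 0.1441]
orientation: [3.141, 0.077, -0.227]
wrist_force: [-0.4, 0.2, -1.3]
grip_width: 0.493
finger_force: 0.0
clock: 26.58
tool_pos: [0.4334, -0.2201, 0.2202]
orientation: [3.141, 0.077, -0.227]
wrist_force: [0.1, -0.2, 0.0]
grip_width: 0.501
finger_force: 0.0
```

View pics/p6.png

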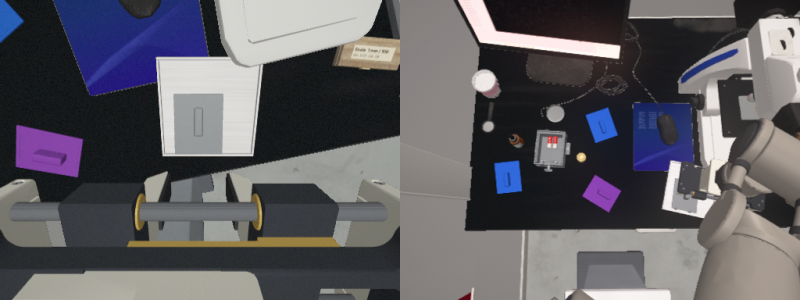

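The left picture shows the cover upright in the tray: cover (174,95) to (223,153), tray (157,57) to (262,157). The right picture shows dropper, mount and dish in place. I check the margin to the near wall.

Run:
```python
from h import *
c=dict(np.load("w6.npz"));np.set_printoptions(precision=4,suppress=True)
x=c["pixels"][110:215,190:345]; cv2.imwrite("pics/c6.png",cv2.resize(x[:,:,::-1],None,fx=5,fy=5,interpolation=cv2.INTER_CUBIC)) 
a=-.227;R=np.array([[np.cos(a),-np.sin(a)],[np.sin(a),np.cos(a)]])
T=np.array([.452,-.2435]);C=np.array([.4382,-.2214])
q=lambda P:((proj(c,P)-[190,110]+.5)*5).round().tolist()
print("tray inner top near",q([[*(T+R@[-.076,y]),.012] for y in(.076,-.076)]))
print("cover front/rear",q([[*(C+R@[-.0495,y]),.025] for y in(.0395,-.0395)]),q([[*(C+R@[.0495,y]),.008] for y in(.0395,-.0395)]))
b,d=dict(np.load("top0.npz"))["pixels"],dict(np.load("t6.npz"))["pixels"]
df=cv2.absdiff(b,d).max(2)
for n,(u,v) in dict(dropper=(232,281),mount=(362,314),dish=(310,227)).items():
    u,v=int(u*.64),int(v*.64); print(n,(df[v-14:v+14,u-14:u+14]>40).sum())
```

```text
tray inner top near [[111.0, 438.0], [671.0, 437.0]]
cover front/rear [[171.0, 429.0], [475.0, 428.0]] [[161.0, 29.0], [484.0, 28.0]]
dropper 0
mount 0
dish 0
```

View pics/c6.png

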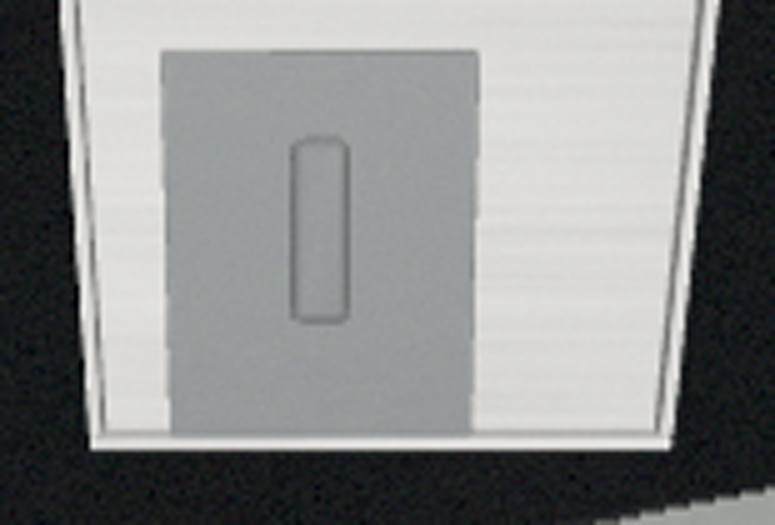

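The near-wall margin is only about 4 mm. There is plenty of time, so I regrip and shift the cover 14 mm towards the tray's middle.

```bash
python3 -m pendant '[1,0,0,0,0,0, 0,0,1,0,0,0, 0,0,1,0,0,0, 0,0,1,0,0,0, 0,0,1,0,0,0]'|sed -n '2p;4p'
python3 -m pendant '[0,0,1,0,0,0, 0,0,1,0,0,0, 0,0,0.5,0,0,0, 0,0,0.3,0,0,0, 0,0,0,0,0,0]'|sed -n '2p;4p'
python3 -m pendant '[0,0,0,0,0,0, 0,0,0,0,0,0, 0,0,0,0,0,0, 0,0,0,0,0,0, 0,0,0,0,0,0]' 0 20|sed -n '2p;4,6p'
python3 -m pendant '[0,0,0,0,0,0, 0,0,-0.2,0,0,0, 0,0,-0.2,0,0,0, 0,0,0,0,0,0]'|sed -n '2p;4,6p'
```

```text
tool_pos: [0.4514, -0.2244, 0.1161]
wrist_force: [0.3, 0.2, -0.4]
tool_pos: [0.4456, -0.2231, 0.0473]
wrist_force: [-0.2, -0.2, -0.1]
tool_pos: [0.4455, -0.2231, 0.0475]
wrist_force: [0.8, 0.3, 2.5]
grip_width: 0.151
finger_force: 20.0
tool_pos: [0.4464, -0.2234, 0.0577]
wrist_force: [-0.6, 0.8, -1.0]
grip_width: 0.15
finger_force: 20.0
```

```bash
python3 -m pendant '[0.3,0,0,0,0,0, 0.3,0,0,0,0,0, 0,0,0.2,0,0,0, 0,0,0.08,0,0,0, 0,0,0,0,0,0]'|sed -n '2p;4,6p'
python3 -m pendant '[0,0,0.06,0,0,0, 0,0,0,0,0,0]'|sed -n '2p;4p'
```

```text
tool_pos: [0.4598, -0.2262, 0.0487]
wrist_force: [0.3, -0.3, -0.4]
grip_width: 0.148
finger_force: 20.0
tool_pos: [0.46, -0.2264, 0.0477]
wrist_force: [0.1, 0.0, -1.1]
```

```bash
python3 -m pendant '[0,0,0.03,0,0,0, 0,0,0,0,0,0]'|sed -n '2p;4p'
python3 -m pendant '[0,0,0,0,0,0, 0,0,0,0,0,0, 0,0,0,0,0,0, 0,0,0,0,0,0]' 0.5 |sed -n '2p;4,6p'
python3 -m pendant '[0,0,-0.3,0,0,0, 0,0,-0.6,0,0,0, 0,0,-1,0,0,0, 0,0,-1,0,0,0, 0,0,-1,0,0,0]'|sed -n '2p;4,6p'
python3 -m pendant '[0,0,-1,0,0,0, 0,0,-1,0,0,0, 0,0,-1,0,0,0, -1,0,0,0,0,0, 0,0,0,0,0,0]'|sed -n '1,6p'
python3 - <<'E'
from cell import r,cams
import cv2,numpy as np
o=[]
c=cams.camera("wrist"); np.savez("w7.npz",**c);cv2.imwrite("pics/c7.png",cv2.resize(c["pixels"][60:230,170:370,::-1],None,fx=3,fy=3,interpolation=cv2.INTER_CUBIC))
print(r.read_state()["clock"])
E
```

```text
tool_pos: [0.4601, -0.2265, 0.0475]
wrist_force: [-0.6, 1.5, 5.6]
tool_pos: [0.46, -0.2264, 0.0468]
wrist_force: [-0.6, 0.4, 0.2]
grip_width: 0.49
finger_force: 0.0
tool_pos: [0.4677, -0.2282, 0.1461]
wrist_force: [0.2, -0.4, 0.2]
grip_width: 0.502
finger_force: 0.0
clock: 31.92
tool_pos: [0.4483, -0.2236, 0.2223]
orientation: [3.141, 0.077, -0.227]
wrist_force: [1.0, 0.5, -0.2]
grip_width: 0.502
finger_force: 0.0
31.975
```

View pics/c7.png

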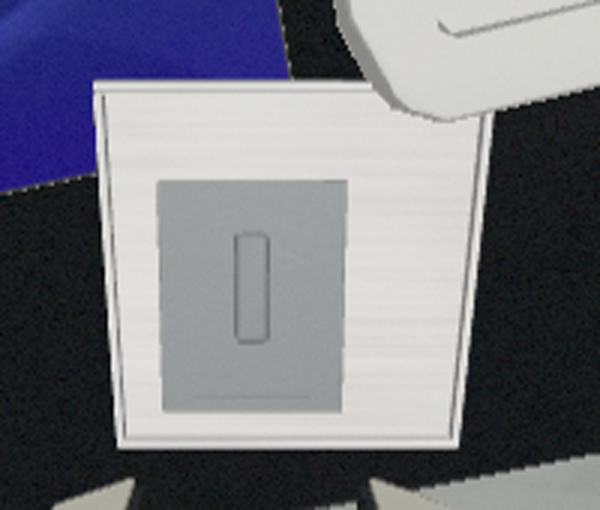

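The cover, (158,181) to (345,412), now lies upright with clear margins on all sides of the tray floor, and the gripper is free. I hand in.

```bash
python3 -c "
from cell import r
print(r.hand_in())"
```

```text
the job is handed in; nothing more can be done
None
```

The job is handed in at about 32 s of the 64 s allowed: the tab was pressed with at most about 15 N, the cover sprang up on its own and now lies the right way up inside the tray, and before-and-after top views show no change at the dropper, mount or dish; the hand-in gave no verdict.

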